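# Take the tipped vial off the sample carousel and stand it in the quarantine tray

### The job

One vial on the sample carousel has tipped over and leans on the centre pins. Lift the loose lid off the quarantine tray and lay it flat, right way up, on the grey mat; then lift the tipped vial off the freely spinning turntable and stand it upright inside the tray, lowering it gently and keeping hold until you feel it rest on the rubber liner, whose height varies, before letting go. Leave the other vials standing in their places on the turntable, do not send the turntable whirling, and leave the beaker, the jar and the bottle on the bench where they are.

Things in the scene. Friction and masses are not known exactly. Their poses are not given: they have to be found in the camera images.
- carousel: round black foot of the sample carousel, 236 mm across, fixed; origin on its axis at bench level. On it turns an aluminium disc, 250 mm across, its top 47 mm above the bench
- deck (a point): centre of the turntable's top face, turns with it. Eight upright steel pins, 6 mm thick, stand on a circle of 30 mm radius about it and reach 45 mm above it; outside each gap between pins, 65 to 68 mm from the axis, a bar 34 mm long and 5 mm high is the foot stop of that place
- turntable (a joint): turntable angle in rad, 0 at the start, counter-clockwise from above positive; no stops, no drive, almost no friction
- tipped: the tipped vial: amber body 30 mm in diameter, 80 mm tall, with a white cap 27 mm in diameter, 16 mm tall; 96 mm in all, 60 to 130 g. Origin at the centre of its base, z along the vial to the cap. At the start it leans about 37 degrees from upright, cap end inwards between two pins, foot outwards at a foot stop
- tipped_mid (a point): middle of the tipped vial, on its axis, 48 mm from its base
- vial_a: a vial of the same kind standing upright on the turntable, about 90 mm from the axis; origin at the centre of its base
- vial_b: as vial_a, another one
- vial_c: as vial_a, another one
- tray: quarantine tray, square, white plastic, fixed: 110 x 110 mm outside, walls 5 mm thick and 30 mm high, 100 x 100 mm inside. Origin at the centre of its underside at bench level. Inside lies a flat rubber liner that fills it; the liner's top is somewhere between 6 and 20 mm above the bench, not measured
- lid: loose white lid of the tray, 130 g: a plate 116 x 116 x 6 mm with a 90 x 90 mm step 6 mm thick under it that drops loosely inside the walls, and a round knob on top. Origin at the centre of the step's underside (24 mm above the bench when the lid is on); plate top 12 mm above the origin
- lid_knob (a point): centre of the lid's knob, 30 mm above the lid's origin; the knob is 26 mm in diameter and 24 mm tall, on a thinner neck, its top 42 mm above the lid's origin
- mat: grey square mat on the bench for the lid, 150 x 150 mm, 3 mm thick, fixed; origin at the centre of its underside
- beaker: glass beaker, 68 mm across, 85 mm tall, bystander; origin at the centre of its base
- jar: glass jar, 60 mm across, 85 mm tall, bystander; origin at the centre of its base
- reagent: white reagent bottle, 60 mm across, 150 mm tall, bystander; origin at the centre of its base
Things that resemble listed ones, but are neither listed nor needed, are in the scene too. What is shaped like the tipped but purple is not meant.

How it is judged:
By the outcome, as a careful person would: the job done as asked, in the order asked, and still so for the second after the job is handed in, with the robot touching nothing.
It also fails if it takes over 61 s, if anything falls off the work surface, if the arm or the gripper's body presses on something with over 40 N, if the wrist force passes 120 N, or if a joint passes its speed limit or range.

### The arm

A 6-joint arm with a two-finger parallel gripper is mounted at the origin on the work surface. World frame = base frame: x ahead of the robot, y to its left, z up, the work surface at z = 0. Lengths are in mm, angles in rad, forces in N, time in s.
With the tool pointing down it reaches from about 275 to 750 mm from the base axis. Payload 10.2 kg.
Tool frame: the origin (TCP) lies midway between the tips of the shut fingers; the grasp point (between the pads) lies 19 mm behind it; z points along the fingers, y is the line along which they close (so a half turn about z gives the same grasp; the last joint's range is limited). The gripper opens to 85 mm and grips with 20 to 120 N. Pads are 22 mm wide; open, the fingers measure 114 mm over their backs; the gripper's body (76 mm by 85 mm) begins 54 mm behind the grasp point. The pads swing forward as they close: fully open they stand 13 mm farther back than shut.
Start: joints at [-1.446, 0.313, 1.498, -0, 1.331, -0.223], TCP at [178.923, -493.576, 231.294] pointing down, gripper open.
Joint ranges: [-2.94, 2.94], [-0.97, 2.17], [0.19, 2.56], [-1.23, 4.37], [0.02, 3.11], [-2.88, 2.88]. Speed limits (rad/s): [2.39, 2.39, 3.01, 3.14, 3.14, 3.14].

### API

Orientations are given as a unit quaternion [w, x, y, z].
In Python, from rig import ctrl gives the robot as it stands.
- The arm moves only by the tool arm_command, never from a script. Its argument "increments" is a list of rows, each an object with "dr": the turn, a rotation vector about the tool's x, y, z in units of pi/4 rad (1.0 is pi/4 rad), a list of three; "offset": the shift along the tool's x, y, z in units of 120 mm (1.0 is 120 mm), a list of three; "hand": the opening, from -1 (shut) to 1 (fully open). A call has 1 to 8 rows; each row shifts and turns the commanded pose from where the row before left it, along the tool's axes as they then stand; what a row does not reach is not made up. A row lasts 1/10 s, in which the tool goes at most 50 mm and 8.59 degrees, less where a joint would pass 70% of its speed; a pose out of reach is approached as far as the arm can. A call with a number of a shift or a turn outside -1 to 1 is refused whole. A call with a gripper value outside its range is refused whole. The fingers move at their own pace and stop on an object; "grip_force" is the grip in N (left out, the last holds). Time passes only in rows, so rows that do not move let the fingers close. It gives the time, the measured TCP pose, the force, the opening and the grip force at its end, in the units of the state.
- ctrl.sense(): the state, without advancing time (a new reading comes with each control period).
- ctrl.capture(name): name is "side" or "top" or "wrist"; returns the picture (384x512x3 uint8, red, green, blue); there is no depth.
- ctrl.camera_info(name): a dict with "K" (3x3 intrinsics, pixels), "R" (3x3) and "t" (3): a world point X has camera coordinates R X + t. Camera axes: x right, y down, z forward; pixel columns grow to the right and rows downward; lengths in mm; the calibration is good to about 2 mm. The wrist camera is an equidistant fisheye: a pixel r from the principal point sees the ray r / f radians off the axis. A picture is of the moment at which its call begins: read the wrist's pose just before it. camera_info takes no time and is no camera call; for the wrist camera it gives the pose at the moment of the call.
- ctrl.finish_job(): hands the job in; it is judged then, once.
The state is a dict: "time_s": time; "joints": joint angles; "dq": joint speeds; "tau": joint torques, N m; "eef_pos": TCP position; "ee_rot": TCP orientation; "force": force on the tool from outside, world axes, zero at the start; "wrist_torque": the same for the moment, N m; "grip_width": opening from 0.0 (shut) to 1.0 (fully open); "grip_force": force on a finger pad.
Only numpy, scipy, OpenCV 4.12 (cv2) and the standard library are available. Lean on these libraries where they do the work, as an engineer would, in place of code of your own. Each camera call takes 0.05 s, during which the arm holds its last target. There are 200 camera calls.

## Working session

There is one attempt and no reset: what is moved stays moved. The work goes in short steps, Python scripts to look and compute and a tool call to move; the robot and the scene stay as the last step left them, time stands still between calls to the robot, and variables do not carry over. Pictures are saved under pics/ and viewed, at most 10 in all, crops included, and the job is handed in when it is done.

Besides the shell and the picture viewer there is one more tool, called after "Emit:" by a JSON object that holds its "api" and its "payload". arm_command: Moves the arm, as the interface text tells. Shifts and turns lie within -1 to 1; 1 stands for 120 mm of shift or pi/4 rad of turn. Its arguments: {"type":"object","properties":{"increments":{"type":"array"},"grip_force":{"type":"number"}},"required":["increments"]}

```bash
ls; mkdir -p pics; python3 - <<'E'
from rig import ctrl
import cv2
s=ctrl.sense()
print({k:s[k] for k in ('time_s','eef_pos','ee_rot','grip_width','force')})
for n in('top','side'):
    im=ctrl.capture(n); cv2.imwrite(f'pics/{n}0.png',cv2.resize(im[:,:,::-1],(800,600),interpolation=cv2.INTER_CUBIC)); cv2.imwrite(f'pics/{n}_raw.png',im[:,:,::-1])
    c=ctrl.camera_info(n); print(n,c)
E
```

```text
pics
{'time_s': 0.0, 'eef_pos': array([ 178.90757173, -493.31356984,  230.72548586]), 'ee_rot': array([-6.40636373e-04,  9.84917223e-01,  1.73025002e-01,  4.70051493e-05]), 'grip_width': 0.9978658785934214, 'force': array([ 0.90498892, -0.21503113, -0.04916501])}
top {'K': array([[410.41429292,   0.        , 253.75075137],
       [  0.        , 410.41429292, 194.63278936],
       [  0.        ,   0.        ,   1.        ]]), 'R': array([[ 0.00225046, -0.99999347, -0.00282763],
       [-0.98368791, -0.00170514, -0.17987547],
       [ 0.17986947,  0.00318631, -0.98368533]]), 't': array([ -34.05829918,  527.58389404, 1098.60073638])}
side {'K': array([[374.0871278 ,   0.        , 251.9522668 ],
       [  0.        , 374.0871278 , 189.40133411],
       [  0.        ,   0.        ,   1.        ]]), 'R': array([[ 0.99934063, -0.0361475 , -0.00341462],
       [-0.02940551, -0.75059399, -0.66010906],
       [ 0.0212983 ,  0.65977422, -0.75116201]]), 't': array([-502.23162919,   35.97044783, 1076.73030315])}
```

View pics/top0.png

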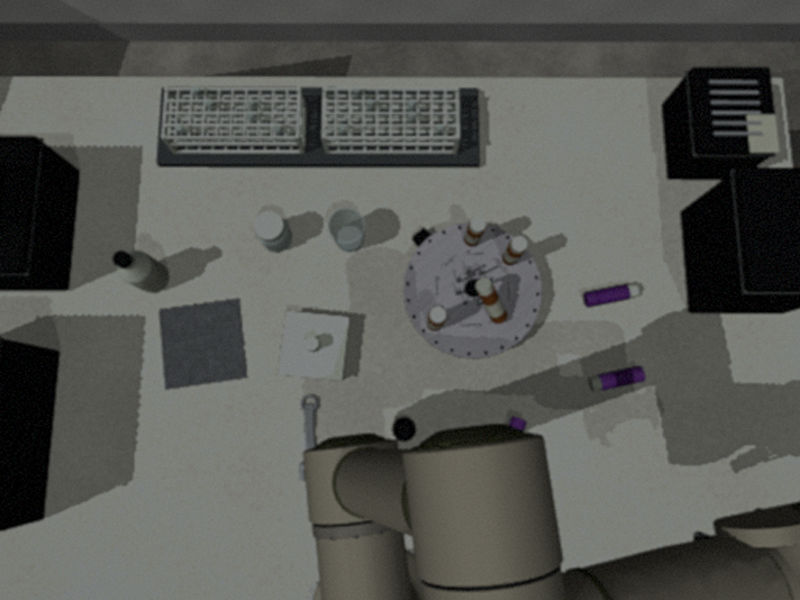

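View pics/side0.png

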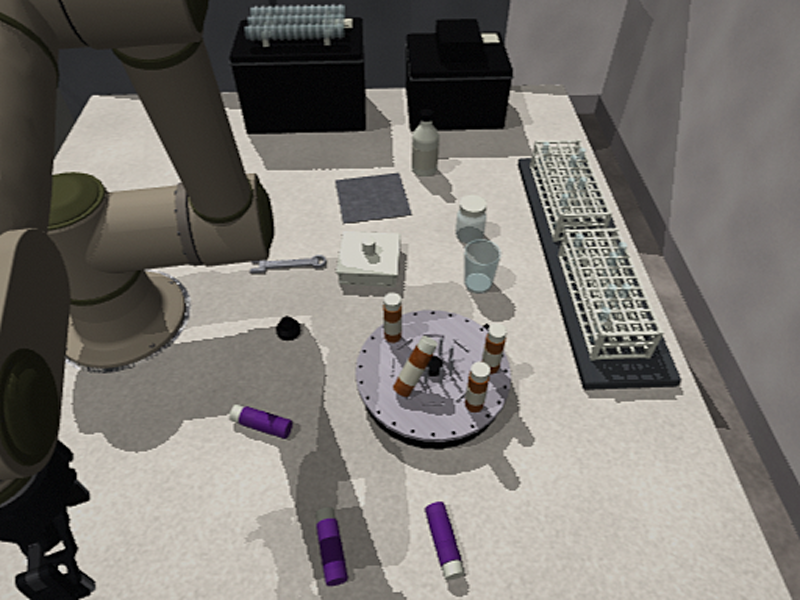

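The top view shows the mat (203,343), the lid with its knob (313,342), the carousel (473,290) and the tipped vial, cap about (485,287) and foot about (499,318). The side view shows the same scene, with the knob at (369,246) and the tipped vial running from (403,388) to (428,343). I'll enlarge both.

```bash
python3 - <<'E'
import cv2
t=cv2.imread('pics/top_raw.png');s=cv2.imread('pics/side_raw.png')
g=lambda i:cv2.convertScaleAbs(i,alpha=1.6)
cv2.imwrite('pics/t1.png',g(cv2.resize(t[132:242,250:360],None,fx=5.4,fy=5.4,interpolation=cv2.INTER_CUBIC)))
cv2.imwrite('pics/t2.png',g(cv2.resize(t[180:260,95:235],None,fx=5.5,fy=5.5,interpolation=cv2.INTER_CUBIC)))
cv2.imwrite('pics/s1.png',cv2.resize(s[140:290,205:335],None,fx=4,fy=4,interpolation=cv2.INTER_CUBIC))
E
```

```text
(no output)
```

View pics/t1.png

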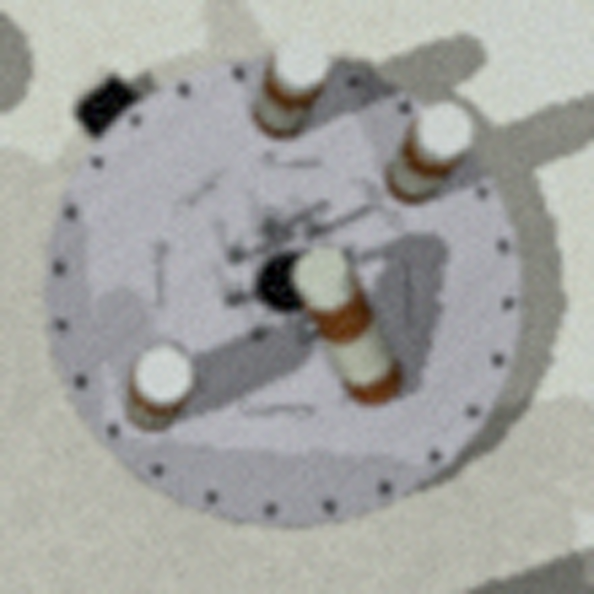

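View pics/t2.png

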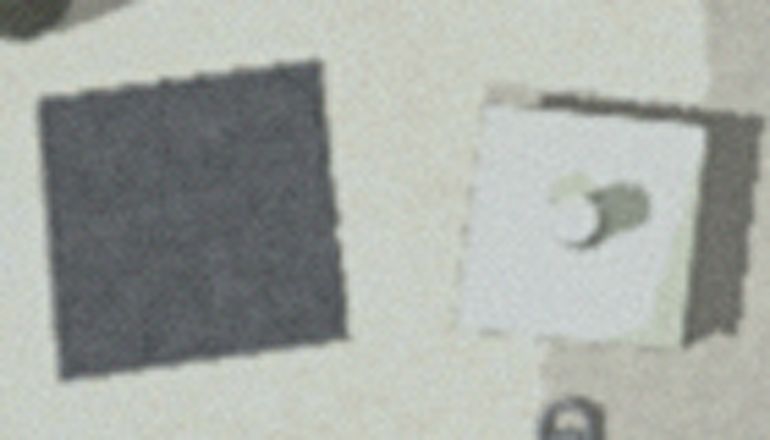

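View pics/s1.png

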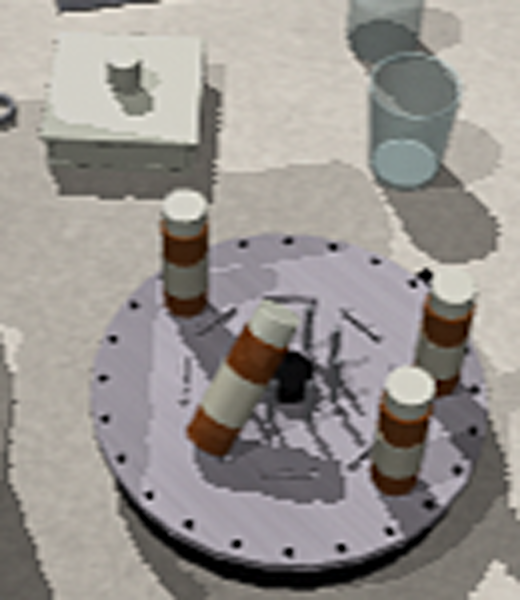

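The crops give the knob top at t2 (575,220), the mat corners, and the tipped vial's outline in t1 (x 293–402, y 247–404) and s1 (x 187–299, y 300–459). Next I'll fit the poses to these.

```bash
cat > h.py <<'E'
import numpy as np
from rig import ctrl
from scipy.optimize import least_squares
C={n:ctrl.camera_info(n) for n in('top','side')}
def proj(n,X):
    c=C[n]; p=(np.atleast_2d(X)@c['R'].T+c['t'])@c['K'].T
    return p[:,:2]/p[:,2:]
def at_z(n,uv,z):
    c=C[n]; d=c['R'].T@np.linalg.solve(c['K'],[*uv,1]); o=-c['R'].T@c['t']
    return o+d*(z-o[2])/d[2]
def raw(p,f,o): return (np.array(p,float)+.5)/f-.5+np.array(o)
T1=lambda p:raw(p,5.4,(250,132)); T2=lambda p:raw(p,5.5,(95,180)); S1=lambda p:raw(p,4,(205,140))
a=np.linspace(0,2*np.pi,90)
def ext(n,X): u=proj(n,X); return np.r_[u.min(0),u.max(0)]
def exto(F,x0,y0,x1,y1): return np.r_[F((x0,y0)),F((x1,y1))]
def circ(c,d,r):
    e=np.cross(d,[0,0,1]); e=e/np.linalg.norm(e) if np.linalg.norm(e)>1e-9 else np.array([1.,0,0]); f=np.cross(d,e)
    return c+r*(np.cos(a)[:,None]*e+np.sin(a)[:,None]*f)
def vial(p):
    x,y,az,t=p; d=np.array([np.sin(t)*np.cos(az),np.sin(t)*np.sin(az),np.cos(t)])
    b=np.array([x,y,47+15*np.sin(t)])
    return b,d,np.vstack([circ(b,d,15),circ(b+80*d,d,15),circ(b+80*d,d,13.5),circ(b+96*d,d,13.5)])
E
python3 - <<'E'
from h import *
np.set_printoptions(precision=1,suppress=True)
k=at_z('top',T2((575,220)),66); print('knob',k,'side',at_z('side',S1((126,64)),66))
for z,nm,P in((36,'lid',[(487,104),(705,127),(682,348),(460,330)]),(3,'mat',[(40,98),(321,62),(348,338),(62,380)])):
    Q=np.array([at_z('top',T2(p),z) for p in P]); e=np.roll(Q,-1,0)-Q
    print(nm,Q.mean(0),'sides',np.linalg.norm(e,axis=1),'ang',np.degrees(np.arctan2(e[:,1],e[:,0])))
o=np.r_[exto(T1,46,58,521,527),exto(S1,90,235,490,565)]
disc=lambda c:circ(np.array([c[0],c[1],47.]),np.array([0,0,1.]),125)
r=least_squares(lambda c:np.r_[ext('top',disc(c)),ext('side',disc(c))]-o,[500,-60]); c0=r.x; print('deck',c0,r.fun)
for p in((163,374),(301,66),(444,130)):
    q=at_z('top',T1(p),143); print('vial',q,np.linalg.norm(q[:2]-c0))
for p in((186,206),(451,283),(410,386)): print('side',at_z('side',S1(p),143))
o=np.r_[exto(T1,293,247,402,404),exto(S1,187,300,299,459)]
r=least_squares(lambda p:np.r_[ext('top',vial(p)[2]),ext('side',vial(p)[2])]-o,[c0[0]-60,c0[1]-30,.5,.65])
b,d,_=vial(r.x); print('tipped',b,d,'mid',b+48*d,'az,tilt',np.degrees(r.x[2:]),'res',r.fun,'r_base',np.linalg.norm(b[:2]-c0),'az radial',np.degrees(np.arctan2(*(c0-b[:2])[::-1])))
for p in((105,107),): print('clamp?',at_z('top',T1(p),20))
E
```

```text
knob [455.1 115.3  66. ] side [459.8 104.9  66. ]
lid [455.5 115.   36. ] sides [112.6 112.9 112.3 115.9] ang [-96.  175.   85.5  -4.8]
mat [463.4 323.8   3. ] sides [148.9 146.9 148.4 149.3] ang [ -82.4 -171.9   98.5    8.3]
deck [ 557.9 -169.8] [-0.1 -0.9  1.  -0.6 -0.5 -0.9 -0.7 -0. ]
vial [494.2 -99.7 143. ] 94.64870444489662
vial [ 645.6 -167.9  143. ] 87.77324736453907
vial [ 613.6 -236.1  143. ] 86.6753539150268
side [ 497.3 -102.9  143. ]
side [ 649.6 -168.4  143. ]
side [ 616.1 -239.2  143. ]
tipped [ 506.5 -215.1   55.8] [0.4 0.4 0.8] mid [ 527.2 -196.2   94.7] az,tilt [42.2 35.7] res [ 0.5 -0.4  0.9 -0.1 -0.3 -0.7 -0.2 -0.7] r_base 68.47592633488419 az radial 41.381488688115745
clamp? [661.  -77.2  20. ]
```

```bash
cat >> h.py <<'E'
from scipy.spatial.transform import Rotation as Ro
def rot(q): return Ro.from_quat([*q[1:],q[0]])
def Rm(az,t):  # tool x horizontal heading az, tilted so that z=-d (d leans t towards az)
    az=np.radians(az);t=np.radians(t); d=np.array([np.sin(t)*np.cos(az),np.sin(t)*np.sin(az),np.cos(t)])
    x=np.array([np.cos(t)*np.cos(az),np.cos(t)*np.sin(az),-np.sin(t)]); return Ro.from_matrix(np.c_[x,np.cross(-d,x),-d])
def go(p,az,t=0):
    s=ctrl.sense(); R=rot(s['ee_rot']); T=Rm(az,t)
    np.set_printoptions(precision=4,suppress=True)
    dp=np.array(p)-s['eef_pos']; w=(R.inv()*T).as_rotvec()
    print('t',round(s['time_s'],2),'pos',s['eef_pos'].round(1),'F',s['force'].round(1),'grip',round(s['grip_width'],3),round(s['grip_force'],1))
    print('dr',w/(np.pi/4),'deg',np.degrees(np.linalg.norm(w)),'| shift in present frame',R.inv().apply(dp)/120,'in target frame',T.inv().apply(dp)/120,'mm',np.linalg.norm(dp))
E
python3 -c "
from h import *
go((455.5,115,150),19.9)
print(at_z('top',(78.5,166),150),at_z('top',(98,178),0))"
```

```text
t 0.1 pos [ 178.9 -493.3  230.8] F [ 0.2  0.7 -0.5] grip 0.997 0.0
dr [-0.0014 -0.0003  0.0007] deg 0.07172261850820258 | shift in present frame [ 3.8949 -3.9795  0.6786] in target frame [ 3.893  -3.9823  0.6733] mm 673.1474935073917
[583.1633 418.2986 150.    ] [585.2503 424.6391   0.    ]
```

Emit:
{"api": "arm_command", "payload": {"increments": [{"dr": [0,0,0],"offset": [0.243,-0.249,0],"hand": 1},{"dr": [0,0,0],"offset": [0.243,-0.249,0],"hand": 1},{"dr": [0,0,0],"offset": [0.243,-0.249,0],"hand": 1},{"dr": [0,0,0],"offset": [0.243,-0.249,0],"hand": 1},{"dr": [0,0,0],"offset": [0.243,-0.249,0],"hand": 1},{"dr": [0,0,0],"offset": [0.243,-0.249,0],"hand": 1},{"dr": [0,0,0],"offset": [0.243,-0.249,0],"hand": 1},{"dr": [0,0,0],"offset": [0.243,-0.249,0],"hand": 1}]}}

```text
time_s: 0.9
eef_pos: [317.0, -187.7, 231.2]
ee_rot: [-0.0, 0.985, 0.173, 0.0]
force: [1.0, -0.2, 0.5]
grip_width: 0.999
grip_force: 0.0
```

Emit:
{"api": "arm_command", "payload": {"increments": [{"dr": [0,0,0],"offset": [0.243,-0.249,0],"hand": 1},{"dr": [0,0,0],"offset": [0.243,-0.249,0.08],"hand": 1},{"dr": [0,0,0],"offset": [0.243,-0.249,0.1],"hand": 1},{"dr": [0,0,0],"offset": [0.243,-0.249,0.1],"hand": 1},{"dr": [0,0,0],"offset": [0.243,-0.249,0.1],"hand": 1},{"dr": [0,0,0],"offset": [0.243,-0.249,0.1],"hand": 1},{"dr": [0,0,0],"offset": [0.243,-0.249,0.1],"hand": 1},{"dr": [0,0,0],"offset": [0.243,-0.249,0.1],"hand": 1}]}}

```text
time_s: 1.7
eef_pos: [454.9, 116.7, 149.0]
ee_rot: [0.0, 0.985, 0.173, -0.0]
force: [0.8, -1.8, 0.9]
grip_width: 1.001
grip_force: 0.0
```

```bash
python3 - <<'E'
from h import *
import cv2
go((455.5,115,40),19.9)
c=ctrl.camera_info('wrist'); im=ctrl.capture('wrist')
X=c['R']@np.array([455.5,115,66])+c['t']; th=np.arctan2(np.hypot(*X[:2]),X[2]); f=c['K'][0,0]; ph=X[:2]/np.hypot(*X[:2])
print('predicted knob px x1.5',(c['K'][:2,2]+f*th*ph)*1.5)
cv2.imwrite('pics/w1.png',cv2.resize(im[:,:,::-1],None,fx=1.5,fy=1.5))
E
```

```text
t 1.7 pos [454.9 116.7 149. ] F [ 0.8 -1.8  0.9] grip 1.001 0.0
dr [-0.      0.0004  0.0009] deg 0.0427571093499066 | shift in present frame [0.0001 0.0153 0.9084] in target frame [-0.0002  0.0153  0.9084] mm 109.02919290408167
predicted knob px x1.5 [390.7092 290.9715]
```

View pics/w1.png

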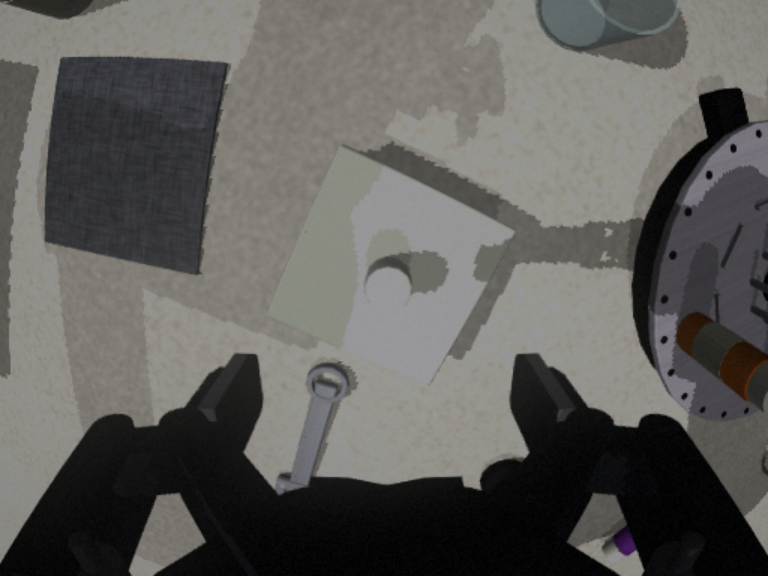

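The wrist view shows the knob at (388,287) against a predicted (391,291), so the estimate holds. I'll descend and close on the knob.

Emit:
{"api": "arm_command", "payload": {"increments": [{"dr": [0,0,0],"offset": [0,0.01,0.2],"hand": 1},{"dr": [0,0,0],"offset": [0,0,0.2],"hand": 1},{"dr": [0,0,0],"offset": [0,0,0.2],"hand": 1},{"dr": [0,0,0],"offset": [0,0,0.15],"hand": 1},{"dr": [0,0,0],"offset": [0,0,0.1],"hand": 1},{"dr": [0,0,0],"offset": [0,0,0.04],"hand": 1},{"dr": [0,0,0],"offset": [0,0,0],"hand": -1},{"dr": [0,0,0],"offset": [0,0,0],"hand": -1}], "grip_force": 40}}

```text
time_s: 2.55
eef_pos: [455.5, 113.8, 43.6]
ee_rot: [0.0, 0.985, 0.173, 0.001]
force: [0.5, 0.4, -0.0]
grip_width: 0.689
grip_force: 0.0
```

Emit:
{"api": "arm_command", "payload": {"increments": [{"dr": [0,0,0],"offset": [0,0,0],"hand": -1},{"dr": [0,0,0],"offset": [0,0,0],"hand": -1},{"dr": [0,0,0],"offset": [0,0,0],"hand": -1},{"dr": [0,0,0],"offset": [0,0,0],"hand": -1},{"dr": [0,0,0],"offset": [0,0,0],"hand": -1},{"dr": [0,0,0],"offset": [0,0,0],"hand": -1}]}}

```text
time_s: 3.15
eef_pos: [455.3, 113.8, 43.6]
ee_rot: [0.0, 0.985, 0.173, 0.001]
force: [-1.3, 0.0, 5.2]
grip_width: 0.291
grip_force: 39.0
```

Emit:
{"api": "arm_command", "payload": {"increments": [{"dr": [0,0,0],"offset": [0,0,-0.04],"hand": -1},{"dr": [0,0,0],"offset": [0,0,-0.08],"hand": -1},{"dr": [0,0,0],"offset": [0,0,-0.12],"hand": -1},{"dr": [0,0,0],"offset": [0,0,-0.15],"hand": -1},{"dr": [0,0,0],"offset": [0,0,-0.12],"hand": -1},{"dr": [0,0,0],"offset": [0,0,0],"hand": -1}], "grip_force": 50}}

```text
time_s: 3.75
eef_pos: [456.0, 113.8, 106.1]
ee_rot: [0.0, 0.985, 0.173, 0.002]
force: [0.0, 0.4, -2.1]
grip_width: 0.286
grip_force: 49.1
```

```bash
python3 -c "
from h import *
go((463.4,323,100),33)
s=ctrl.sense();print(s['wrist_torque'],s['joints'])"
```

```text
t 3.75 pos [456.  113.8 106.1] F [ 0.   0.4 -2.1] grip 0.286 49.1
dr [ 0.0023 -0.0045 -0.2904] deg 13.069359476867959 | shift in present frame [ 0.6519 -1.618   0.0513] in target frame [ 1.0011 -1.4286  0.0511] mm 209.41894975978445
[-0.0202  0.0135  0.0193] [-0.0055  0.339   1.8225  0.      0.9761  1.2174]
```

Emit:
{"api": "arm_command", "payload": {"increments": [{"dr": [0,0,0],"offset": [0.06,-0.14,0],"hand": -1},{"dr": [0,0,0],"offset": [0.09,-0.23,0],"hand": -1},{"dr": [0,0,0],"offset": [0.1,-0.25,0],"hand": -1},{"dr": [0,0,0],"offset": [0.1,-0.25,0],"hand": -1},{"dr": [0,0,0],"offset": [0.1,-0.25,0],"hand": -1},{"dr": [0,0,0],"offset": [0.1,-0.25,0],"hand": -1},{"dr": [0,0,0],"offset": [0.07,-0.17,0],"hand": -1},{"dr": [0,0,0],"offset": [0.03,-0.08,0],"hand": -1}]}}

```text
time_s: 4.55
eef_pos: [461.5, 324.6, 103.3]
ee_rot: [0.0, 0.985, 0.174, -0.0]
force: [0.2, -1.4, -0.9]
grip_width: 0.283
grip_force: 49.3
```

Emit:
{"api": "arm_command", "payload": {"increments": [{"dr": [0,0,-0.1],"offset": [0,0,0],"hand": -1},{"dr": [0,0,-0.1],"offset": [0,0,0],"hand": -1},{"dr": [0,0,-0.09],"offset": [0,0,0],"hand": -1},{"dr": [0,0,0],"offset": [0,0,0],"hand": -1},{"dr": [0,0,0],"offset": [0,0,0],"hand": -1}]}}

```text
time_s: 5.05
eef_pos: [462.0, 322.6, 103.8]
ee_rot: [0.0, 0.959, 0.283, -0.0]
force: [-0.5, 0.1, -1.2]
grip_width: 0.288
grip_force: 49.3
```

```bash
python3 - <<'E'
from h import *
import cv2
go((463.4,323.3,23.5),33)
a=ctrl.capture('side')[:,:,::-1][60:230,190:330]; b=ctrl.capture('top')[:,:,::-1][170:290,80:230]
a=cv2.resize(a,(420,510),interpolation=cv2.INTER_CUBIC);b=cv2.resize(b,(375,300),interpolation=cv2.INTER_CUBIC)
o=np.zeros((510,795,3),np.uint8);o[:,:420]=a;o[:300,420:]=b;cv2.imwrite('pics/p1.png',o)
E
```

```text
t 5.05 pos [462.  322.6 103.8] F [-0.5  0.1 -1.2] grip 0.288 49.3
dr [-0.0001  0.0008 -0.0035] deg 0.16086327778078574 | shift in present frame [0.0129 0.0016 0.6696] in target frame [0.0125 0.0016 0.6696] mm 80.36213653094354
```

View pics/p1.png

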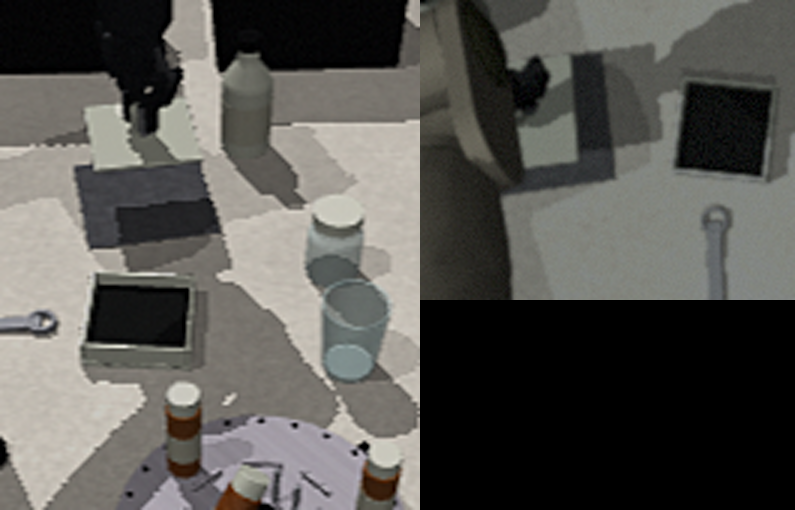

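The lid is held level over the mat and the tray is open. Lowering the lid now.

Emit:
{"api": "arm_command", "payload": {"increments": [{"dr": [0,0,0],"offset": [0.013,0,0.12],"hand": -1},{"dr": [0,0,0],"offset": [0,0,0.18],"hand": -1},{"dr": [0,0,0],"offset": [0,0,0.16],"hand": -1},{"dr": [0,0,0],"offset": [0,0,0.1],"hand": -1},{"dr": [0,0,0],"offset": [0,0,0.06],"hand": -1},{"dr": [0,0,0],"offset": [0,0,0.02],"hand": -1},{"dr": [0,0,0],"offset": [0,0,0.01],"hand": -1},{"dr": [0,0,0],"offset": [0,0,0.01],"hand": -1}]}}

```text
time_s: 5.95
eef_pos: [463.8, 324.1, 25.5]
ee_rot: [-0.0, 0.959, 0.284, 0.001]
force: [0.4, 0.1, -1.4]
grip_width: 0.285
grip_force: 49.3
```

Emit:
{"api": "arm_command", "payload": {"increments": [{"dr": [0,0,0],"offset": [0,0,0.008],"hand": -1},{"dr": [0,0,0],"offset": [0,0,0.008],"hand": -1},{"dr": [0,0,0],"offset": [0,0,0],"hand": -1}]}}

```text
time_s: 6.25
eef_pos: [463.4, 324.0, 23.1]
ee_rot: [-0.0, 0.959, 0.284, 0.0]
force: [-0.0, -0.4, -1.9]
grip_width: 0.289
grip_force: 49.3
```

Emit:
{"api": "arm_command", "payload": {"increments": [{"dr": [0,0,0],"offset": [0,0,0.008],"hand": -1},{"dr": [0,0,0],"offset": [0,0,0.006],"hand": -1},{"dr": [0,0,0],"offset": [0,0,0],"hand": -1}]}}

```text
time_s: 6.55
eef_pos: [463.5, 324.0, 22.6]
ee_rot: [0.0, 0.959, 0.284, 0.0]
force: [-4.5, -2.7, 11.2]
grip_width: 0.284
grip_force: 50.8
```

Contact at the expected height (22.6). Release, then rise.

Emit:
{"api": "arm_command", "payload": {"increments": [{"dr": [0,0,0],"offset": [0,0,-0.01],"hand": 1},{"dr": [0,0,0],"offset": [0,0,0],"hand": 1},{"dr": [0,0,0],"offset": [0,0,0],"hand": 1},{"dr": [0,0,0],"offset": [0,0,0],"hand": 1},{"dr": [0,0,0],"offset": [0,0,0],"hand": 1},{"dr": [0,0,0],"offset": [0,0,0],"hand": 1},{"dr": [0,0,0],"offset": [0,0,-0.1],"hand": 1},{"dr": [0,0,0],"offset": [0,0,-0.2],"hand": 1}]}}

```text
time_s: 7.35
eef_pos: [462.6, 323.6, 58.2]
ee_rot: [0.0, 0.959, 0.284, -0.002]
force: [-0.0, 0.2, 1.0]
grip_width: 0.997
grip_force: 0.0
```

Emit:
{"api": "arm_command", "payload": {"increments": [{"dr": [0,0,0],"offset": [0,0,-0.3],"hand": 1},{"dr": [0,0,0],"offset": [0,0,-0.35],"hand": 1},{"dr": [0,0,0],"offset": [0,0,-0.35],"hand": 1},{"dr": [0,0,0],"offset": [0,0,-0.35],"hand": 1},{"dr": [0,0,0],"offset": [0,0,0],"hand": 1}]}}

```text
time_s: 7.85
eef_pos: [465.1, 324.8, 227.4]
ee_rot: [-0.001, 0.959, 0.284, 0.006]
force: [-0.2, 0.2, -0.7]
grip_width: 1.0
grip_force: 0.0
```

```bash
python3 - <<'E'
from h import *
b,d=np.array([506.5,-215.1,55.8]),vial((0,0,np.radians(42),np.radians(36.5)))[1]
print(b+51*d,b+151*d)
go(b+151*d,42,36.5)
E
```

```text
[ 529.04401328 -194.80127927   96.79669989] [ 573.24796088 -154.99986607  177.18238595]
t 7.85 pos [465.1 324.8 227.4] F [-0.2  0.2 -0.7] grip 1.0 0.0
dr [-0.0603 -0.8235 -0.1947] deg 38.1764348918071 | shift in present frame [-1.4259  3.8436  0.4097] in target frame [-1.3637  3.5743  1.5292] mm 494.3953828274215
```

Emit:
{"api": "arm_command", "payload": {"increments": [{"dr": [0,0,0],"offset": [-0.13,0.35,0],"hand": 1},{"dr": [0,0,0],"offset": [-0.13,0.35,0],"hand": 1},{"dr": [0,0,0],"offset": [-0.13,0.35,0],"hand": 1},{"dr": [0,0,0],"offset": [-0.13,0.35,0],"hand": 1},{"dr": [0,0,0],"offset": [-0.13,0.35,0],"hand": 1},{"dr": [0,0,0],"offset": [-0.13,0.35,0],"hand": 1},{"dr": [0,0,0],"offset": [-0.13,0.35,0],"hand": 1},{"dr": [0,0,0],"offset": [-0.13,0.35,0],"hand": 1}]}}

```text
time_s: 8.65
eef_pos: [541.5, -27.6, 220.8]
ee_rot: [0.0, 0.959, 0.284, 0.0]
force: [0.7, -0.2, 0.4]
grip_width: 1.005
grip_force: 0.0
```

Emit:
{"api": "arm_command", "payload": {"increments": [{"dr": [0,0,0],"offset": [-0.13,0.35,0],"hand": 0.4},{"dr": [0,0,0],"offset": [-0.13,0.35,0],"hand": 0.4},{"dr": [0,0,0],"offset": [-0.13,0.34,0],"hand": 0.4},{"dr": [-0.012,-0.165,-0.039],"offset": [0,0,0],"hand": 0.4},{"dr": [-0.012,-0.165,-0.039],"offset": [0,0,0],"hand": 0.4},{"dr": [-0.012,-0.165,-0.039],"offset": [0,0,0],"hand": 0.4},{"dr": [-0.012,-0.165,-0.039],"offset": [0,0,0],"hand": 0.4},{"dr": [-0.012,-0.165,-0.039],"offset": [0,0,0],"hand": 0.4}]}}

```text
time_s: 9.45
eef_pos: [570.4, -155.8, 221.2]
ee_rot: [0.114, 0.884, 0.34, -0.3]
force: [-0.3, -0.9, -0.3]
grip_width: 0.704
grip_force: 0.0
```

```bash
python3 - <<'E'
from h import *
import cv2
s=ctrl.sense();print(s['joints'])
go([573.2,-155,177.2],42,36.5)
t=ctrl.capture('top');cv2.imwrite('pics/top_raw2.png',t[:,:,::-1])
sd=ctrl.capture('side')
cv2.imwrite('pics/s2.png',cv2.resize(sd[:,:,::-1][60:300,195:345],None,fx=2.5,fy=2.5,interpolation=cv2.INTER_CUBIC))
E
```

```text
[-0.24597076  0.73020104  1.00747088 -0.5402584   1.77678631  0.57880932]
t 9.45 pos [ 570.4 -155.8  221.2] F [-0.3 -0.9 -0.3] grip 0.704 0.0
dr [-0.0029  0.0213  0.0034] deg 0.9777352143393097 | shift in present frame [0.2402 0.0119 0.2774] in target frame [0.2355 0.0106 0.2814] mm 44.051725819230114
```

View pics/s2.png

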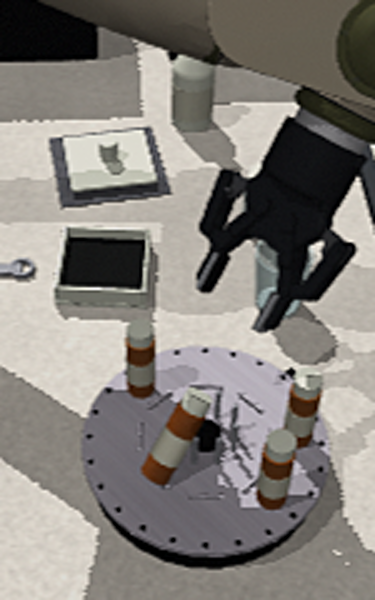

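The lid sits on the mat, the turntable hasn't moved, and the gripper is lined up with the tilted vial. Moving to the pre-grasp point.

Emit:
{"api": "arm_command", "payload": {"increments": [{"dr": [0,0.02,0],"offset": [0.08,0.004,0.09],"hand": 0.4},{"dr": [0,0,0],"offset": [0.08,0.004,0.09],"hand": 0.4},{"dr": [0,0,0],"offset": [0.08,0.004,0.1],"hand": 0.4},{"dr": [0,0,0],"offset": [0,0,0.15],"hand": 0.4},{"dr": [0,0,0],"offset": [0,0,0.1],"hand": 0.4},{"dr": [0,0,0],"offset": [0,0,0],"hand": 0.4}]}}

```text
time_s: 10.15
eef_pos: [559.0, -167.2, 150.9]
ee_rot: [0.109, 0.887, 0.341, -0.292]
force: [0.2, -0.2, -0.2]
grip_width: 0.695
grip_force: 0.0
```

```bash
python3 - <<'E'
from h import *
import cv2
go([529,-194.8,96.8],42,36.5)
c=ctrl.camera_info('wrist'); im=ctrl.capture('wrist')
def pw(P):
    X=c['R']@P+c['t']; h=np.hypot(*X[:2]); return (c['K'][:2,2]+c['K'][0,0]*np.arctan2(h,X[2])*X[:2]/h)*1.5
b,d=np.array([506.5,-215.1,55.8]),vial((0,0,np.radians(42),np.radians(36.5)))[1]
V=np.vstack([circ(b,d,15),circ(b+80*d,d,15)]);W=circ(b+96*d,d,13.5)
im=cv2.resize(im[:,:,::-1],None,fx=1.5,fy=1.5).copy()
for P in list(V)+list(W): u=pw(P); cv2.circle(im,tuple(int(v) for v in u),1,(0,255,0),-1)
cv2.imwrite('pics/w2.png',im)
E
```

```text
t 10.15 pos [ 559.  -167.2  150.9] F [ 0.2 -0.2 -0.2] grip 0.695 0.0
dr [-0.0078 -0.0036  0.0032] deg 0.4106115486066027 | shift in present frame [-0.0066  0.0067  0.5645] in target frame [-0.005   0.0032  0.5645] mm 67.74453994525118
```

View pics/w2.png

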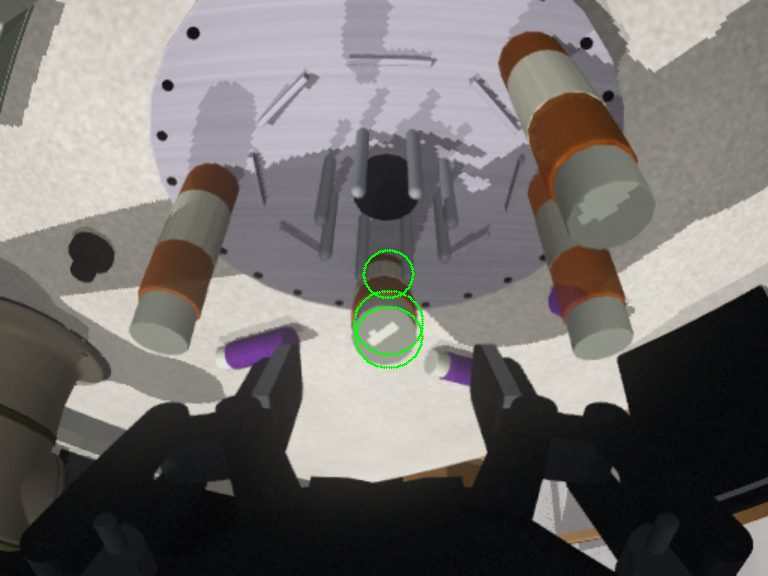

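The cap is at (384,333), predicted (388,331), and centred between the fingers (midline about 386). Advancing along the vial axis and closing gently.

Emit:
{"api": "arm_command", "payload": {"increments": [{"dr": [0,0,0],"offset": [-0.003,0,0.14],"hand": 0.4},{"dr": [0,0,0],"offset": [0,0,0.14],"hand": 0.4},{"dr": [0,0,0],"offset": [0,0,0.12],"hand": 0.4},{"dr": [0,0,0],"offset": [0,0,0.1],"hand": 0.4},{"dr": [0,0,0],"offset": [0,0,0.06],"hand": 0.2},{"dr": [0,0,0],"offset": [0,0,0],"hand": 0.0},{"dr": [0,0,0],"offset": [0,0,0],"hand": -0.1},{"dr": [0,0,0],"offset": [0,0,0],"hand": -0.15}], "grip_force": 30}}

```text
time_s: 11.0
eef_pos: [530.7, -193.2, 98.8]
ee_rot: [0.11, 0.887, 0.341, -0.291]
force: [-0.0, -0.0, -0.2]
grip_width: 0.427
grip_force: 0.0
```

Emit:
{"api": "arm_command", "payload": {"increments": [{"dr": [0,0,0],"offset": [0,0,0],"hand": -0.2},{"dr": [0,0,0],"offset": [0,0,0],"hand": -0.24},{"dr": [0,0,0],"offset": [0,0,0],"hand": -0.28},{"dr": [0,0,0],"offset": [0,0,0],"hand": -0.32},{"dr": [0,0,0],"offset": [0,0,0],"hand": -0.36},{"dr": [0,0,0],"offset": [0,0,0],"hand": -0.5},{"dr": [0,0,0],"offset": [0,0,0],"hand": -1},{"dr": [0,0,0],"offset": [0,0,0],"hand": -1}]}}

```text
time_s: 11.8
eef_pos: [530.3, -193.3, 98.4]
ee_rot: [0.11, 0.887, 0.341, -0.291]
force: [1.5, 1.8, 2.6]
grip_width: 0.345
grip_force: 29.5
```

Emit:
{"api": "arm_command", "payload": {"increments": [{"dr": [0,0,0],"offset": [-0.02,0,-0.027],"hand": -1},{"dr": [0,0,0],"offset": [-0.06,0,-0.08],"hand": -1},{"dr": [0,0,0],"offset": [-0.1,0,-0.135],"hand": -1},{"dr": [0,0,0],"offset": [-0.15,0,-0.2],"hand": -1},{"dr": [0,0,0],"offset": [-0.15,0,-0.2],"hand": -1},{"dr": [0,0,0],"offset": [-0.12,0,-0.16],"hand": -1},{"dr": [0,0,0],"offset": [-0.05,0,-0.07],"hand": -1},{"dr": [0,0,0],"offset": [0,0,0],"hand": -1}], "grip_force": 45}}

```text
time_s: 12.6
eef_pos: [530.1, -194.4, 230.0]
ee_rot: [0.11, 0.887, 0.341, -0.29]
force: [-0.7, -0.4, -1.6]
grip_width: 0.337
grip_force: 44.4
```

```bash
python3 -c "
from h import *
go((455.5,115,220),42,0)"
```

```text
t 12.6 pos [ 530.1 -194.4  230. ] F [-0.7 -0.4 -1.6] grip 0.337 44.4
dr [-0.0025  0.8047  0.0006] deg 36.213009786647596 | shift in present frame [ 1.0709 -2.3325 -0.6753] in target frame [ 1.2634 -2.3325  0.0833] mm 318.47259538553135
```

Emit:
{"api": "arm_command", "payload": {"increments": [{"dr": [0,0.1,0],"offset": [0,0,0],"hand": -1},{"dr": [0,0.15,0],"offset": [0,0,0],"hand": -1},{"dr": [0,0.15,0],"offset": [0,0,0],"hand": -1},{"dr": [0,0.15,0],"offset": [0,0,0],"hand": -1},{"dr": [0,0.15,0],"offset": [0,0,0],"hand": -1},{"dr": [0,0.105,0],"offset": [0,0,0],"hand": -1},{"dr": [0,0,0],"offset": [0.06,-0.11,0],"hand": -1},{"dr": [0,0,0],"offset": [0.12,-0.22,0],"hand": -1}]}}

```text
time_s: 13.4
eef_pos: [518.6, -150.8, 227.3]
ee_rot: [-0.002, 0.934, 0.357, -0.003]
force: [-0.1, 0.9, -1.5]
grip_width: 0.334
grip_force: 44.5
```

Emit:
{"api": "arm_command", "payload": {"increments": [{"dr": [0,0,0],"offset": [0.17,-0.31,0],"hand": -1},{"dr": [0,0,0],"offset": [0.17,-0.31,0],"hand": -1},{"dr": [0,0,0],"offset": [0.17,-0.31,0],"hand": -1},{"dr": [0,0,0],"offset": [0.17,-0.31,0],"hand": -1},{"dr": [0,0,0],"offset": [0.17,-0.31,0],"hand": -1},{"dr": [0,0,0],"offset": [0.12,-0.22,0],"hand": -1},{"dr": [0,0,0],"offset": [0.07,-0.13,0],"hand": -1},{"dr": [0,0,0],"offset": [0.04,-0.08,0],"hand": -1}]}}

```text
time_s: 14.2
eef_pos: [455.6, 114.7, 228.8]
ee_rot: [-0.002, 0.933, 0.359, -0.002]
force: [-0.3, -0.4, -0.8]
grip_width: 0.335
grip_force: 44.5
```

```bash
python3 - <<'E'
from h import *
import cv2
go((455.5,115,90),42,0)
a=ctrl.capture('side')[:,:,::-1][70:300,195:345]; cv2.imwrite('pics/side3.png',ctrl.capture('side')[:,:,::-1])
a=cv2.resize(a[:140],None,fx=5,fy=5,interpolation=cv2.INTER_CUBIC)[:600]
# vial axis in side view vs. ideal vertical at the TCP: amber pixels' principal direction
im=ctrl.capture('side'); h=cv2.cvtColor(im,cv2.COLOR_RGB2HSV)
m=cv2.inRange(h,(4,130,40),(18,255,255)); n,l,st,ce=cv2.connectedComponentsWithStats(m)
for i in range(1,n):
    if st[i,4]>15: print(st[i],ce[i])
s=ctrl.sense()['eef_pos']
print('expected axis px at s=50,30,10,70:',proj('side',[s,s-[0,0,20],s-[0,0,40],s+[0,0,20]]))
E
```

```text
t 14.2 pos [455.6 114.7 228.8] F [-0.3 -0.4 -0.8] grip 0.335 44.5
dr [-0.0064  0.0042  0.0027] deg 0.3674366369181308 | shift in present frame [0.0052 0.0033 1.1566] in target frame [ 0.0013 -0.0026  1.1566] mm 138.79424882265025
[227 100   7  13  52] [230.4808 107.2692]
[229 122  10   7  55] [233.4364 125.0364]
[245 197  11  10  76] [250.0658 202.2632]
[246 214   9   6  38] [250.0789 216.7632]
[310 215  13  11  79] [315.5316 220.7342]
[301 240  13  11  87] [306.069  245.9885]
[299 256  11   7  41] [303.5366 259.6098]
expected axis px at s=50,30,10,70: [[232.6986 108.5988]
 [233.0122 114.7278]
 [233.3165 120.6761]
 [232.3753 102.2806]]
```

```bash
python3 - <<'E'
from h import *
u=np.array([0,0,1.])
for nm,b in(('a',np.array([495.7,-101.3,47])),('held s=49',np.array([455.6,114.7,228.8-49])),('held s=55',np.array([455.6,114.7,228.8-55]))):
    print(nm,ext('side',circ(b,u,15)),ext('side',circ(b+60*u,u,15)))
# tilt test: held vial with base shifted by tilt about the closing axis (heading 42) by +-5 deg
R=Rm(42,0);p=np.array([455.6,114.7,228.8])
for t in(-8,-4,4,8):
    d=vial((0,0,np.radians(42),np.radians(t)))[1] ; g=p+u*19; b=g-69*d
    print(t,ext('side',circ(b,d,15)))
im=ctrl.capture('top');import cv2
h=cv2.cvtColor(im,cv2.COLOR_RGB2HSV);m=cv2.inRange(h,(4,120,30),(18,255,255)); n,l,st,ce=cv2.connectedComponentsWithStats(m)
for i in range(1,n):
    if st[i,4]>8: print(st[i],ce[i])
print(proj('top',[p-[0,0,40]]))
E
```

```text
a [244.98178508 210.13084946 256.37163185 219.19434938] [244.56608875 195.51787061 256.50203276 204.70946111]
held s=49 [227.65887913 119.60490195 238.5883006  126.5327973 ] [226.46503123 101.49588855 237.89711496 108.37612669]
held s=55 [227.77252257 121.32959871 238.65409835 128.26035783] [226.58932825 103.38051124 237.96907464 110.26720774]
-8 [230.32518342 117.75948446 241.10834582 125.48142229]
-4 [229.00253486 118.87101392 239.86728947 126.19568225]
4 [226.35337836 120.81671488 237.3089491  127.35880732]
8 [225.03453849 121.63000292 236.00228456 127.80770964]
[299 148   8   4  16] [302.25  149.875]
[324 157   9   7  28] [326.92857143 160.67857143]
[276 206   7   4  11] [278.81818182 207.81818182]
[[192.60642423 213.29766723]]
```

Emit:
{"api": "arm_command", "payload": {"increments": [{"dr": [-0.006,0.004,0],"offset": [0.002,0,0.1],"hand": -1},{"dr": [0,0,0],"offset": [0,0,0.2],"hand": -1},{"dr": [0,0,0],"offset": [0,0,0.25],"hand": -1},{"dr": [0,0,0],"offset": [0,0,0.25],"hand": -1},{"dr": [0,0,0],"offset": [0,0,0.2],"hand": -1},{"dr": [0,0,0],"offset": [0,0,0.12],"hand": -1},{"dr": [0,0,0],"offset": [0,0,0.06],"hand": -1},{"dr": [0,0,0],"offset": [0,0,0],"hand": -1}]}}

```text
time_s: 15.2
eef_pos: [457.1, 112.5, 87.5]
ee_rot: [-0.0, 0.934, 0.358, 0.0]
force: [-0.3, -0.5, -1.7]
grip_width: 0.334
grip_force: 44.5
```

Emit:
{"api": "arm_command", "payload": {"increments": [{"dr": [0,0,0],"offset": [0,0,0.008],"hand": -1},{"dr": [0,0,0],"offset": [0,0,0.008],"hand": -1},{"dr": [0,0,0],"offset": [0,0,0.008],"hand": -1},{"dr": [0,0,0],"offset": [0,0,0],"hand": -1}]}}

```text
time_s: 15.6
eef_pos: [457.3, 113.2, 85.4]
ee_rot: [-0.0, 0.934, 0.358, 0.001]
force: [-0.1, 0.9, -0.8]
grip_width: 0.334
grip_force: 44.5
```

Emit:
{"api": "arm_command", "payload": {"increments": [{"dr": [0,0,0],"offset": [0,0,0.012],"hand": -1},{"dr": [0,0,0],"offset": [0,0,0.012],"hand": -1},{"dr": [0,0,0],"offset": [0,0,0.012],"hand": -1},{"dr": [0,0,0],"offset": [0,0,0.012],"hand": -1},{"dr": [0,0,0],"offset": [0,0,0],"hand": -1}]}}

```text
time_s: 16.1
eef_pos: [457.1, 113.2, 79.2]
ee_rot: [-0.0, 0.934, 0.358, 0.001]
force: [-1.1, 0.1, -1.2]
grip_width: 0.338
grip_force: 44.5
```

Emit:
{"api": "arm_command", "payload": {"increments": [{"dr": [0,0,0],"offset": [0,0,0.008],"hand": -1},{"dr": [0,0,0],"offset": [0,0,0.008],"hand": -1},{"dr": [0,0,0],"offset": [0,0,0],"hand": -1}]}}

```text
time_s: 16.4
eef_pos: [457.1, 113.2, 77.4]
ee_rot: [-0.0, 0.934, 0.358, 0.001]
force: [-0.4, 0.1, -1.6]
grip_width: 0.335
grip_force: 44.5
```

Short steps from here; I read the force after each one.

Emit:
{"api": "arm_command", "payload": {"increments": [{"dr": [0,0,0],"offset": [0,0,0.008],"hand": -1},{"dr": [0,0,0],"offset": [0,0,0.008],"hand": -1},{"dr": [0,0,0],"offset": [0,0,0],"hand": -1}]}}

```text
time_s: 16.7
eef_pos: [457.1, 113.2, 75.5]
ee_rot: [-0.0, 0.934, 0.358, 0.001]
force: [0.2, -0.3, -0.5]
grip_width: 0.337
grip_force: 44.5
```

Emit:
{"api": "arm_command", "payload": {"increments": [{"dr": [0,0,0],"offset": [0,0,0.008],"hand": -1},{"dr": [0,0,0],"offset": [0,0,0.008],"hand": -1},{"dr": [0,0,0],"offset": [0,0,0],"hand": -1}]}}

```text
time_s: 17.0
eef_pos: [457.1, 113.2, 73.5]
ee_rot: [-0.0, 0.934, 0.358, 0.001]
force: [-0.6, 0.6, -1.1]
grip_width: 0.338
grip_force: 44.5
```

Emit:
{"api": "arm_command", "payload": {"increments": [{"dr": [0,0,0],"offset": [0,0,0.008],"hand": -1},{"dr": [0,0,0],"offset": [0,0,0.008],"hand": -1},{"dr": [0,0,0],"offset": [0,0,0],"hand": -1}]}}

```text
time_s: 17.3
eef_pos: [457.1, 113.2, 71.6]
ee_rot: [-0.0, 0.934, 0.358, 0.001]
force: [-0.6, 0.7, -1.2]
grip_width: 0.337
grip_force: 44.5
```

Emit:
{"api": "arm_command", "payload": {"increments": [{"dr": [0,0,0],"offset": [0,0,0.008],"hand": -1},{"dr": [0,0,0],"offset": [0,0,0.008],"hand": -1},{"dr": [0,0,0],"offset": [0,0,0],"hand": -1}]}}

```text
time_s: 17.6
eef_pos: [457.1, 113.2, 69.7]
ee_rot: [-0.0, 0.934, 0.358, 0.001]
force: [0.4, 0.5, -0.3]
grip_width: 0.337
grip_force: 44.5
```

Emit:
{"api": "arm_command", "payload": {"increments": [{"dr": [0,0,0],"offset": [0,0,0.008],"hand": -1},{"dr": [0,0,0],"offset": [0,0,0.008],"hand": -1},{"dr": [0,0,0],"offset": [0,0,0],"hand": -1}]}}

```text
time_s: 17.9
eef_pos: [457.7, 113.3, 69.3]
ee_rot: [0.0, 0.934, 0.358, 0.002]
force: [-5.1, -0.8, 15.7]
grip_width: 0.332
grip_force: 46.0
```

Contact (15.7 N). I'll ease off about a millimetre before releasing.

Emit:
{"api": "arm_command", "payload": {"increments": [{"dr": [0,0,0],"offset": [0,0,-0.008],"hand": -1},{"dr": [0,0,0],"offset": [0,0,0],"hand": -1}]}}

```text
time_s: 18.1
eef_pos: [457.4, 113.2, 69.3]
ee_rot: [0.0, 0.934, 0.358, 0.001]
force: [-1.8, 1.4, 7.1]
grip_width: 0.334
grip_force: 45.1
```

Emit:
{"api": "arm_command", "payload": {"increments": [{"dr": [0,0,0],"offset": [0,0,-0.004],"hand": -1},{"dr": [0,0,0],"offset": [0,0,0],"hand": -1}], "grip_force": 25}}

```text
time_s: 18.3
eef_pos: [457.3, 113.2, 69.4]
ee_rot: [-0.0, 0.934, 0.358, 0.001]
force: [-0.7, -0.1, 2.2]
grip_width: 0.335
grip_force: 44.6
```

Emit:
{"api": "arm_command", "payload": {"increments": [{"dr": [0,0,0],"offset": [0,0,0],"hand": -0.3},{"dr": [0,0,0],"offset": [0,0,0],"hand": -0.26},{"dr": [0,0,0],"offset": [0,0,0],"hand": -0.2},{"dr": [0,0,0],"offset": [0,0,0],"hand": -0.1},{"dr": [0,0,0],"offset": [0,0,0],"hand": 0.1},{"dr": [0,0,0],"offset": [0,0,0],"hand": 0.3},{"dr": [0,0,0],"offset": [0,0,0],"hand": 0.4},{"dr": [0,0,0],"offset": [0,0,0],"hand": 0.4}]}}

```text
time_s: 19.1
eef_pos: [457.2, 113.2, 69.4]
ee_rot: [-0.0, 0.934, 0.358, 0.001]
force: [0.2, -0.8, 1.4]
grip_width: 0.698
grip_force: 0.0
```

Emit:
{"api": "arm_command", "payload": {"increments": [{"dr": [0,0,0],"offset": [0,0,-0.1],"hand": 0.4},{"dr": [0,0,0],"offset": [0,0,-0.2],"hand": 0.4},{"dr": [0,0,0],"offset": [0,0,-0.3],"hand": 0.4},{"dr": [0,0,0],"offset": [0,0,-0.3],"hand": 0.4},{"dr": [0,0,0],"offset": [0,0,-0.3],"hand": 0.4},{"dr": [0,0,0],"offset": [0,0,-0.2],"hand": 0.4},{"dr": [0,0,0],"offset": [0,0,0],"hand": 0.4},{"dr": [0,0,0],"offset": [0,0,0],"hand": 0.4}]}}

```text
time_s: 19.9
eef_pos: [456.7, 113.0, 237.8]
ee_rot: [0.0, 0.934, 0.358, 0.001]
force: [0.3, -0.7, -0.5]
grip_width: 0.701
grip_force: 0.0
```

```bash
python3 - <<'E'
from h import *
import cv2
go((455.5,115,90),42,0)
a=ctrl.capture('side')[:,:,::-1][80:300,195:345]
cv2.imwrite('pics/end.png',cv2.resize(a,None,fx=2.7,fy=2.7,interpolation=cv2.INTER_CUBIC))
E
```

```text
t 19.9 pos [456.7 113.  237.8] F [ 0.3 -0.7 -0.5] grip 0.701 0.0
dr [ 0.0014 -0.0033 -0.0001] deg 0.16322627106288487 | shift in present frame [ 0.0003 -0.0205  1.2313] in target frame [ 0.0035 -0.0191  1.2313] mm 147.77356250977147
```

View pics/end.png

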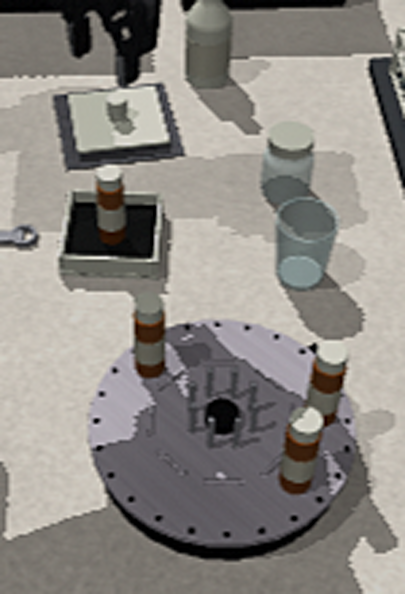

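The vial stands upright in the tray at (111,205). The lid is flat on the mat, and the other three vials, the beaker, the jar and the bottle are where they were. Handing in.

```bash
python3 -c "
from rig import ctrl
print(ctrl.finish_job())"
```

```text
the job is handed in; nothing more can be done
None
```

The job is handed in after about 20 s of robot time: the lid lies flat and right way up on the mat, the tipped vial stands upright in the tray, released only after it was felt resting on the liner (about 16 N peak), and the last picture shows nothing else disturbed.

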